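# Lay up the fondue caddy

## Robot

A 6-joint arm with a two-finger parallel gripper is mounted at the origin on the work surface. World frame = base frame: x ahead of the robot, y to its left, z up, the work surface at z = 0. Lengths are in mm, angles in rad, forces in N, time in s.
With the tool pointing down it reaches from about 325 to 875 mm from the base axis. Payload 4.4 kg.
Tool frame: the origin (TCP) lies midway between the tips of the shut fingers; the grasp point (between the pads) lies 19 mm behind it; z points along the fingers, y is the line along which they close (so a half turn about z gives the same grasp; the last joint's range is limited). The gripper opens to 85 mm and grips with 20 to 120 N. Pads are 22 mm wide; open, the fingers measure 114 mm over their backs; the gripper's body (76 mm by 85 mm) begins 54 mm behind the grasp point. The pads swing forward as they close: fully open they stand 13 mm farther back than shut.
Start: joints at [1.056, 0.207, 1.542, -0, 1.393, -0.15], TCP at [205.148, 537.161, 231.282] pointing down, gripper open.
Joint ranges: [-2.73, 2.73], [-0.86, 2.22], [0.23, 2.46], [-1.11, 4.25], [0.08, 2.63], [-2.82, 2.82]. Speed limits (rad/s): [2.79, 2.79, 3.14, 3.14, 3.14, 3.14].

## Interface

Orientations are given as a 3x3 rotation matrix whose columns are the frame's x, y, z axes.
In Python, from cell import env gives the robot as it stands. The module is installed in compiled form; this text tells all that it offers.
- The arm moves only by the tool move_arm, never from a script. Its argument "deltas" is a list that holds one entry, the list of rows, each a list of 7 numbers: the turn, a rotation vector about the tool's x, y, z in degrees, then the shift along the tool's x, y, z in mm, then the opening, from 0 (shut) to 1 (fully open). A call has 1 to 12 rows; each row is the pose to reach, as a shift and turn from the pose commanded when the call began, along the tool's axes at that moment; what a row does not reach only later rows make up. A row lasts 1/10 s, in which the tool goes at most 50 mm and 8.59 degrees, less where a joint would pass 70% of its speed; a pose out of reach is approached as far as the arm can. A call with a gripper value outside its range is refused whole. The fingers move at their own pace and stop on an object; "squeeze" is the grip in N (left out, the last holds). Time passes only in rows, so rows that repeat a pose let the fingers close. It gives the time, the measured TCP pose, the force, the opening and the grip force at its end, in the units of the state.
- env.sense(): the state, without advancing time (a new reading comes with each control period).
- env.snapshot(name): name is "scene" or "top" or "wrist"; returns a dict with "pixels" (384x512x3 uint8, blue, green, red), "z_map" (384x512 float32, mm along the optical axis (not along the pixel's ray), 0 where there is no reading), "fx", "fy", "cx", "cy" (pixels), "extrinsics" (4x4, takes a point from world to camera coordinates). Camera axes: x right, y down, z forward; pixel columns grow to the right and rows downward; lengths in mm; the calibration is good to about 2 mm. A picture is of the moment at which its call begins.
- env.finish_job(): hands the job in; it is judged then, once.
Trained networks look in the newest picture that a camera, given by its name, has taken for a name from the list of things; names that differ only in an ending like _2 or _b are one class to them, and where a whole thing is asked for, a point or a joint stands for the part that bears it (a point fixed in the world has none). Each returns a list of dicts, best first, with "score" (0 to 1); they miss things now and then, are a little off and sometimes report something else, mostly with a low value. They report only what shows in the picture. A call takes as long as a camera call. They do not tell look-alikes from the thing itself.
- env.recognise(camera, label): "point" ([x, y, z] in mm, in world coordinates, good to about 4 mm: the middle of the surface that is visible of it).
- env.silhouettes(camera, label): "region" (384x512 bool, what is visible of it).
The state is a dict: "clock": time; "joint_positions": joint angles; "dq": joint speeds; "tau": joint torques, N m; "tcp_pos": TCP position; "ee_rot": TCP orientation; "force": force on the tool from outside, world axes, zero at the start; "wrist_torque": the same for the moment, N m; "gripper_width": opening from 0.0 (shut) to 1.0 (fully open); "gripper_force": force on a finger pad.
Only numpy, scipy, OpenCV 4.12 (cv2) and the standard library are available. Lean on these libraries where they do the work, as an engineer would, in place of code of your own. Each camera call takes 0.05 s, during which the arm holds its last target. There are 200 camera calls.

## Task

Lay up the green caddy for tonight's fondue: first stand the orange cup in the middle of the white saucer and let go, then lower the yellow cup upright into it until it rests loosely inside, without ramming it down; also stand the red-lidded fuel tin in the middle of the black plate and the dark pepper mill in the middle of the cork coaster, at any point in the work. Leave the blue cup, the blue-lidded tin and the white mill standing where they are.

Things in the scene. Friction and masses are not known exactly. Their poses are not given: they have to be found in the camera images.
- orange_cup: ORANGE tapered stoneware dip cup, upright, open top: 80 mm tall, outer diameter 62 mm at the rim, 40 mm at the foot, wall 3 mm, inner floor 34 mm above the underside, 140 g. Origin: centre of the underside, z up. Like all seven loose things it starts on the bare tabletop (z = 0), on the robot's side or at the ends of the caddy.
- yellow_cup: YELLOW tapered stoneware dip cup, upright, open top: 80 mm tall, outer diameter 62 mm at the rim, 40 mm at the foot, wall 3 mm, inner floor 34 mm above the underside, 140 g. Origin: centre of the underside, z up. Nested in the orange cup, its foot rests on that cup's inner floor (34 mm up) with about 1.5 mm play all round; it needs no pushing.
- blue_cup: BLUE tapered stoneware dip cup, upright, open top: 80 mm tall, outer diameter 62 mm at the rim, 40 mm at the foot, wall 3 mm, inner floor 34 mm above the underside, 140 g. Origin: centre of the underside, z up. Look-alike that stays where it is.
- red_tin: Round aluminium fuel tin, upright, 64 mm tall: body diameter 54 mm, 50 mm tall, under a flat 14 mm thick lid of diameter 56 mm; 200 g. Origin: centre of the underside, z up. Its lid is RED.
- blue_tin: Round aluminium fuel tin, upright, 64 mm tall: body diameter 54 mm, 50 mm tall, under a flat 14 mm thick lid of diameter 56 mm; 200 g. Origin: centre of the underside, z up. Its lid is BLUE. Look-alike that stays where it is.
- dark_mill: DARK brown wooden mill, upright, 94 mm tall, one rigid piece: foot diameter 48 mm, waist 34 mm, straight head of diameter 40 mm from 56 to 88 mm height, 12 mm steel button on top; 150 g. Origin: centre of the underside, z up. 
- white_mill: WHITE painted mill, upright, 94 mm tall, one rigid piece: foot diameter 48 mm, waist 34 mm, straight head of diameter 40 mm from 56 to 88 mm height, 12 mm steel button on top; 150 g. Origin: centre of the underside, z up. Look-alike that stays where it is.
- white_saucer: WHITE round ceramic saucer, flat on top, diameter 76 mm, 5 mm thick. Origin: centre of its underside, z up. Fixed inside the green caddy, on its floor 8 mm above the table. The caddy is a low fixed tray, 370 x 150 mm, walls 22 mm high; its three pads lie in a row along its length, about 115 mm apart, in any order.
- black_plate: BLACK square flat plate, 74 x 74 mm (sides along x and y), 5 mm thick. Origin: centre of its underside, z up. Fixed inside the green caddy, on its floor 8 mm above the table. Other kitchen pieces (pot, burner, jars, cheese board) stand only beyond x = 0.78 m or |y| = 0.5 m, none taller than 130 mm.
- cork_coaster: CORK-brown round flat coaster, diameter 76 mm, 5 mm thick. Origin: centre of its underside, z up. Fixed inside the green caddy, on its floor 8 mm above the table. 
Not all that is in view belongs to the job. Leave any turquoise look-alike of the orange_cup alone.

How it is judged (in metres and radians):
On the way, in this order (a step that is already met when the one before it is completed fails the run):
1. the orange cup stands on the white saucer, let go (horizontal distance between orange_cup and white_saucer below 0.015 m and z of orange_cup in the frame of white_saucer between 0.002 and 0.009 m and angle between orange_cup's own z axis and vertical below 0.1 rad and linear speed of orange_cup below 0.03 m/s and contact force between the fingers and orange_cup below 0.3 N), for 0.2 s.
2. the yellow cup rests inside the orange cup, let go (horizontal distance between orange_cup and white_saucer below 0.015 m and z of orange_cup in the frame of white_saucer between 0.002 and 0.009 m and angle between each of orange_cup, yellow_cup's own z axis and vertical below 0.1 rad and horizontal distance between yellow_cup and orange_cup below 0.006 m and z of yellow_cup in the frame of orange_cup between 0.03 and 0.038 m and linear speed of yellow_cup below 0.03 m/s and contact force between the fingers and yellow_cup below 0.3 N), for 0.2 s.
At the end, for the whole second after the job is handed in: Orange cup, red tin and dark mill each upright (0.1 rad) on the right pad, within 15 mm of its centre; yellow cup upright inside the orange one, axes within 6 mm, foot 30 to 38 mm above its foot; all at rest; the three look-alikes upright, within 30 mm of their starts (horizontal distance between yellow_cup and orange_cup below 0.006 m and z of yellow_cup in the frame of orange_cup between 0.03 and 0.038 m and angle between each of yellow_cup, orange_cup, red_tin, dark_mill, blue_cup, blue_tin, white_mill's own z axis and vertical below 0.1 rad and linear speed of each of yellow_cup, orange_cup, red_tin, dark_mill below 0.03 m/s and horizontal distance between orange_cup and white_saucer below 0.015 m and z of orange_cup in the frame of white_saucer between 0.002 and 0.009 m and horizontal distance between red_tin and black_plate below 0.015 m and z of red_tin in the frame of black_plate between 0.002 and 0.009 m and horizontal distance between dark_mill and cork_coaster below 0.015 m and z of dark_mill in the frame of cork_coaster between 0.002 and 0.009 m and distance of each of blue_cup, blue_tin, white_mill from where it was at the start of the episode below 0.03 m); the robot touches nothing.
It fails at once if a look-alike (blue cup) is moved by more than 30 mm (distance of blue_cup from where it was at the start of the episode above 0.03 m).
It fails at once if a look-alike (blue tin) is moved by more than 30 mm (distance of blue_tin from where it was at the start of the episode above 0.03 m).
It fails at once if a look-alike (white mill) is moved by more than 30 mm (distance of white_mill from where it was at the start of the episode above 0.03 m).
It fails at once if the yellow cup is rammed into the orange one (more than 30 N between them) (contact force between yellow_cup and orange_cup above 30 N).
It also fails if it takes over 128 s, if anything falls off the work surface, if the arm or the gripper's body presses on something with over 40 N, if the wrist force passes 120 N, or if a joint passes its speed limit or range.

## Working session

There is one attempt and no reset: what is moved stays moved. The work goes in short steps, Python scripts to look and compute and a tool call to move; the robot and the scene stay as the last step left them, time stands still between calls to the robot, and variables do not carry over. Pictures are saved under pics/ and viewed, at most 14 in all, crops included, and the job is handed in when it is done.

Besides the shell and the picture viewer there is one more tool, called after ">>>" as a command line: name --argument value ..., lists and objects as JSON in quotes. move_arm: Moves the arm, as the interface text tells. Its arguments: {"type":"object","properties":{"deltas":{"type":"array","items":{"type":"array","items":{"type":"array","items":{"type":"number"}}}},"squeeze":{"type":"number"}},"required":["deltas"]}

```bash
mkdir -p pics; cat > h.py <<'E'
from cell import env
import numpy as np, cv2
def world(s):
    z=s["z_map"].astype(float); v,u=np.mgrid[:384,:512]
    E=np.array(s["extrinsics"]); 
    P=np.stack([(u-s["cx"])/s["fx"]*z,(v-s["cy"])/s["fy"]*z,z],-1)
    W=(P-E[:3,3])@E[:3,:3]; W[z==0]=np.nan
    return W
E
python3 - <<'E'
from h import *
for c in ["scene","top"]:
    s=env.snapshot(c); cv2.imwrite(f"pics/{c}0.png",s["pixels"])
    if c=="top":
        for l in "orange_cup yellow_cup blue_cup red_tin blue_tin dark_mill white_mill white_saucer black_plate cork_coaster".split():
            E=np.array(s["extrinsics"])
            for r in env.recognise(c,l):
                p=E[:3,:3]@np.array(r["point"])+E[:3,3]
                print(l,round(r["score"],2),np.round(r["point"]),int(p[0]/p[2]*s["fx"]+s["cx"]),int(p[1]/p[2]*s["fy"]+s["cy"]))
print(env.sense())
E
```

```text
orange_cup 0.96 [233. 320.  44.] 150 269
orange_cup 0.71 [313. 251.  41.] 174 242
orange_cup 0.64 [438. 273.  41.] 168 201
orange_cup 0.58 [386. 394.  50.] 126 217
yellow_cup 0.55 [597. 347.  44.] 145 147
yellow_cup 0.35 [427.  15.  67.] 254 206
blue_cup 0.6 [ 594. -344.   53.] 372 153
blue_cup 0.38 [601.  98.  14.] 228 150
red_tin 0.6 [ 413. -275.   67.] 351 212
red_tin 0.3 [604.  95.  15.] 228 149
blue_tin 0.76 [430.  13.  64.] 254 205
dark_mill 0.58 [444. 120.  85.] 218 199
white_mill 0.72 [ 429. -132.   88.] 304 206
white_mill 0.49 [600.  94.  18.] 229 150
white_saucer 0.58 [ 617. -137.   16.] 303 146
black_plate 0.85 [603.  95.  15.] 228 149
black_plate 0.59 [ 593. -342.   52.] 371 154
black_plate 0.52 [ 427. -130.   89.] 303 206
cork_coaster 0.95 [627. -12.  17.] 263 142
{'clock': 0.6, 'joint_positions': array([ 1.05550434e+00,  2.06589656e-01,  1.54147587e+00, -1.54428149e-05,
        1.39348710e+00, -1.50525021e-01]), 'dq': array([-0.00144702, -0.00154728,  0.00052664, -0.00156906, -0.00141099,
        0.00059464]), 'tau': array([ 1.96849801e-04, -3.82780910e+01, -2.91789955e+01, -2.32735438e-04,
        1.11633810e-03, -6.28317196e-06]), 'tcp_pos': array([205.15803899, 537.17364935, 231.29901599]), 'ee_rot': array([[-9.34207889e-01,  3.56729055e-01,  3.29480359e-05],
       [ 3.56729055e-01,  9.34207889e-01,  2.73321801e-05],
       [-2.10301323e-05,  3.72874600e-05, -9.99999999e-01]]), 'force': array([-0.47287812, -1.16920438, -0.44174363]), 'wrist_torque': array([0.02797323, 0.01903567, 0.03062025]), 'gripper_force': 0.0, 'gripper_width': 1.0001497406601032}
```

View pics/top0.png

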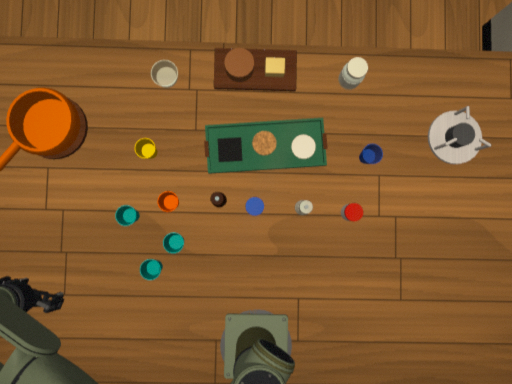

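View pics/scene0.png

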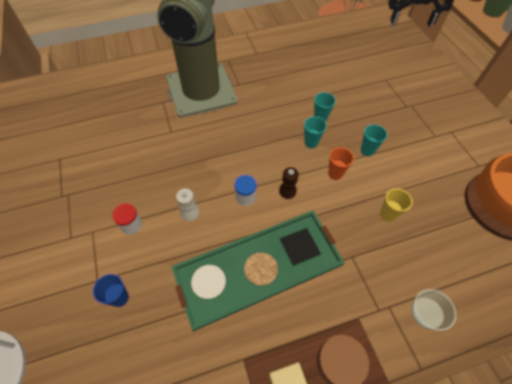

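Top view: the orange cup candidates are orange (168,201), the turquoise cups (126,215), (173,242) and (151,269), and the orange pot (45,122). By colour, the target is (168,201). The other targets are the yellow cup (145,148), the red tin (353,211) rather than the blue one (254,206), and the dark mill (218,199) rather than the white one (305,207). In the caddy, the black plate is at (230,149), the cork at (264,143) and the saucer at (303,147). The scene view agrees with this.

```bash
cat >> h.py <<'E'
def blob(s,W,uv,zr,r=22,tol=60):
    "pixels near uv with height in zr: centre of the min-enclosing circle of world xy"
    u,v=uv; m=np.zeros((384,512),bool); m[max(0,v-r):v+r,max(0,u-r):u+r]=1
    m&=(W[...,2]>zr[0])&(W[...,2]<zr[1])
    n,l,st,c=cv2.connectedComponentsWithStats(m.astype(np.uint8))
    k=min(range(1,n),key=lambda i:np.hypot(*(c[i]-uv))-0.1*st[i,4])
    p=W[l==k]; (x,y),R=cv2.minEnclosingCircle(p[:,:2].astype(np.float32))
    return np.round([x,y,R,np.nanmedian(p[:,2]),len(p)],1), np.round(p.mean(0),1)
def goto(x,y,z,yaw):
    "rotvec/shift in tool axes from measured pose to tool-down pose, yaw (deg) = heading of tool y in world, mod 180"
    from scipy.spatial.transform import Rotation as R
    s=env.sense(); M=s["ee_rot"]; best=None
    for a in (yaw,yaw+180):
        a=np.radians(a); Y=np.array([np.cos(a),np.sin(a),0]); Z=np.array([0,0,-1.]); T=np.column_stack([np.cross(Y,Z),Y,Z])
        w=R.from_matrix(M.T@T).as_rotvec(degrees=True)
        if best is None or np.linalg.norm(w)<np.linalg.norm(best): best=w
    print("turn",np.round(best,1),"shift",np.round(M.T@(np.array([x,y,z])-s["tcp_pos"]),1),"tcp",np.round(s["tcp_pos"],1),"q6",round(s["joint_positions"][5],2))
E
python3 - <<'E'
from h import *
s=env.snapshot("top"); W=world(s)
for n,uv,zr in [("orange",(168,201),(65,95)),("yellow",(145,148),(65,95)),("bluecup",(371,154),(65,95)),("redtin",(353,211),(55,75)),("bluetin",(254,206),(55,75)),("dark",(218,199),(75,93)),("white",(305,207),(75,93))]:
    print(n,*blob(s,W,uv,zr))
hsv=cv2.cvtColor(s["pixels"],cv2.COLOR_BGR2HSV)
for n,uv in [("black",(230,149)),("cork",(264,143)),("saucer",(303,147))]:
    u,v=uv; ref=s["pixels"][v,u].astype(int); m=np.abs(s["pixels"].astype(int)-ref).max(-1)<70
    b=np.zeros_like(m); b[v-17:v+17,u-17:u+17]=1; m&=b
    if n!="black": m&=~((hsv[...,0]>60)&(hsv[...,0]<90)&(hsv[...,1]>100))
    p=W[m]; print(n,np.nanmedian(p,0),np.nanmin(p,0),np.nanmax(p,0),m.sum(), cv2.minAreaRect(p[:,:2].astype(np.float32)))
cv2.imwrite("pics/crop1.png",cv2.resize(s["pixels"][110:290,100:390],None,fx=2.7,fy=2.7,interpolation=cv2.INTER_NEAREST))
goto(438,273,200,90)
E
```

```text
orange [436.7 268.2  31.1  77.7 112. ] [438.5 273.5  76.5]
yellow [593.  340.   30.9  77.5 115. ] [595.6 343.9  76.6]
bluecup [ 591.5 -334.6   31.    77.7  127. ] [ 594.5 -338.5   76.5]
redtin [ 417.2 -284.    27.9   63.7  276. ] [ 416.8 -283.1   63.5]
bluetin [429.1  13.7  27.8  63.7 271. ] [429.   13.8  63.8]
dark [448.2 124.5  19.9  87.8 132. ] [448.  124.   87.6]
white [ 429.3 -136.6   20.    87.4  136. ] [ 429.1 -135.6   87.2]
black [602.61279285  91.06114573  11.17834883] [ 5.54300326e+02  4.11575916e+01 -1.91530588e-01] [660.88772536 145.92266659  19.90550286] 969 ((600.5689697265625, 97.46392059326172), (105.93950653076172, 96.1165771484375), 9.713334083557129)
cork [627.82663405 -13.59921548  12.97177212] [591.63623213 -51.68324237   5.0251861 ] [665.48141422  23.89008262  20.38386932] 465 ((625.7232055664062, -15.587120056152344), (68.31422424316406, 74.1115493774414), 34.40878677368164)
saucer [ 619.36302313 -136.3054384    12.79697947] [ 582.73232533 -171.43039475    3.06889965] [ 656.10306203 -101.16974037   23.68550698] 449 ((624.166748046875, -136.6117706298828), (65.98295593261719, 65.85120391845703), 43.90382766723633)
turn [  0.   -0.  -20.9] shift [-311.8 -163.7   31.3] tcp [205.1 537.2 231.3] q6 -0.15
```

View pics/crop1.png

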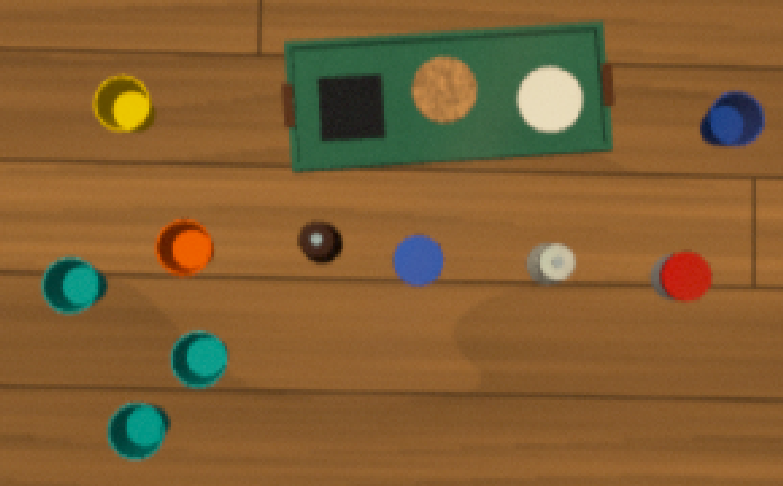

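The crop confirms the orange cup at (185,247) in the crop, with the turquoise cups elsewhere. The measured rim radius of 31 mm and height of 78 mm fit. Now I'll move above it.

>>> move_arm --deltas '[[[0, 0, -8, -45, -24, 4, 1], [0, 0, -16, -90, -48, 8, 1], [0, 0, -21, -135, -72, 12, 1], [0, 0, -21, -180, -96, 16, 1], [0, 0, -21, -225, -120, 20, 1], [0, 0, -21, -265, -142, 26, 1], [0, 0, -21, -295, -158, 30, 1], [0, 0, -21, -312, -168.5, 31, 1], [0, 0, -21, -312, -168.5, 31, 1], [0, 0, -21, -312, -168.5, 31, 1]]]'

```text
clock: 1.65
tcp_pos: [436.5, 268.5, 200.3]
ee_rot: [[-1.0, -0.001, -0.0], [-0.001, 1.0, 0.001], [0.0, 0.001, -1.0]]
force: [-0.0, 1.0, -0.5]
gripper_width: 1.001
gripper_force: 0.0
```

```bash
python3 - <<'E'
from h import *
goto(436.7,268.2,60,90)
s=env.snapshot("wrist"); cv2.imwrite("pics/w1.png",s["pixels"]); W=world(s)
for r in env.recognise("wrist","orange_cup"): print(r)
hsv=cv2.cvtColor(s["pixels"],cv2.COLOR_BGR2HSV)
m=(hsv[...,0]<14)&(hsv[...,1]>180)&(hsv[...,2]>90)&(W[...,2]>74)
p=W[m]; print(len(p),np.nanmedian(p,0),cv2.minEnclosingCircle(p[:,:2].astype(np.float32)))
E
```

```text
turn [ 0. -0.  0.] shift [ -0.3  -0.3 140.3] tcp [436.5 268.5 200.3] q6 -1.19
{'point': [440.4, 265.5, 53.0], 'score': 0.82}
{'point': [388.6, 396.4, 54.1], 'score': 0.67}
{'point': [310.1, 248.9, 52.1], 'score': 0.55}
1015 [454.45079716 285.47587659  78.54489897] ((532.730712890625, 343.72174072265625), 229.74867248535156)
```

View pics/w1.png

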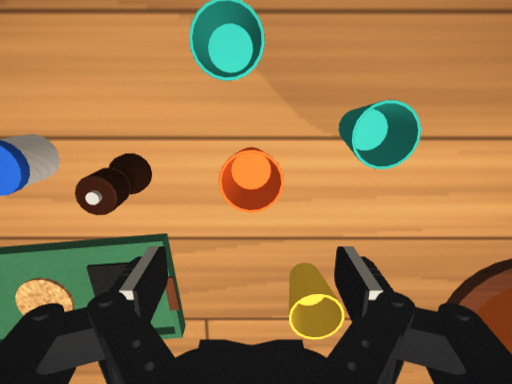

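The wrist view has the orange cup at (251,180). The pot at the right edge got into my mask, so I'll restrict the region. The yellow cup (316,316) and the dark mill head (97,195) also show.

```bash
python3 - <<'E'
from h import *
s=env.snapshot("wrist"); W=world(s)
print(blob(s,W,(251,180),(74,90),r=40), blob(s,W,(316,316),(74,90),r=34), blob(s,W,(97,195),(80,93),r=30))
E
```

```text
(array([434.8, 268.8,  30.9,  78.3, 754. ]), array([436.7, 268.8,  78. ])) (array([589.8, 341.1,  31. ,  78.1, 653. ]), array([590.7, 341.5,  77.5])) (array([ 445.8,  125.2,   20. ,   86.5, 1398. ]), array([444.2, 127.1,  86.6]))
```

>>> move_arm --deltas '[[[0, 0, 0, 1, 0, 40, 1], [0, 0, 0, 1, 0, 80, 1], [0, 0, 0, 1, 0, 115, 1], [0, 0, 0, 1, 0, 145, 1], [0, 0, 0, 1, 0, 162, 1], [0, 0, 0, 1, 0, 162, 1], [0, 0, 0, 1, 0, 162, 0], [0, 0, 0, 1, 0, 162, 0], [0, 0, 0, 1, 0, 162, 0], [0, 0, 0, 1, 0, 162, 0], [0, 0, 0, 1, 0, 162, 0], [0, 0, 0, 1, 0, 162, 0]]]' --squeeze 40

```text
clock: 3.0
tcp_pos: [437.1, 269.4, 40.3]
ee_rot: [[-1.0, -0.002, 0.003], [-0.002, 1.0, 0.002], [-0.004, 0.002, -1.0]]
force: [-0.7, 0.3, 5.7]
gripper_width: 0.705
gripper_force: 43.1
```

>>> move_arm --deltas '[[[0, 0, 0, 0, 0, 0, 0], [0, 0, 0, 0, 0, -10, 0], [0, 0, 0, 0, 0, -35, 0], [0, 0, 0, 0, 0, -70, 0], [0, 0, 0, 0, 0, -95, 0], [0, 0, 0, 0, 0, -100, 0]]]'

```text
clock: 3.6
tcp_pos: [438.1, 269.4, 142.4]
ee_rot: [[-1.0, -0.002, 0.008], [-0.002, 1.0, 0.003], [-0.008, 0.003, -1.0]]
force: [0.7, 0.7, -1.2]
gripper_width: 0.707
gripper_force: 43.6
```

```bash
python3 - <<'E'
from h import *
goto(619,-136,138,90)
s=env.snapshot("wrist"); cv2.imwrite("pics/w2.png",s["pixels"])
W=world(s); print(blob(s,W,(255,230),(120,220),r=90))
E
```

```text
turn [0.2 0.4 0.1] shift [-180.2 -405.7    4.6] tcp [438.1 269.4 142.4] q6 -1.19
(array([  432.1,   270.1,    43.2,   163.2, 17248. ]), array([437.7, 270.4, 162. ]))
```

View pics/w2.png

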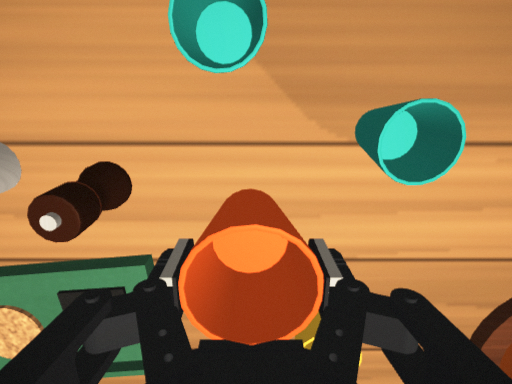

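The cup is held upright near its rim in the pads (centre about (252,285)), at 60 mm opening, with the foot about 40 mm below the TCP. I'll carry it high over to the saucer.

>>> move_arm --deltas '[[[0, 0, 0, -5, -10, -10, 0], [0, 0, 0, -15, -32, -25, 0], [0, 0, 0, -30, -65, -35, 0], [0, 0, 0, -47, -103, -40, 0], [0, 0, 0, -64, -142, -40, 0], [0, 0, 0, -81, -181, -40, 0], [0, 0, 0, -98, -220, -40, 0], [0, 0, 0, -115, -259, -40, 0], [0, 0, 0, -132, -297, -40, 0], [0, 0, 0, -149, -335, -40, 0], [0, 0, 0, -164, -368, -40, 0], [0, 0, 0, -174, -390, -40, 0]]]'

```text
clock: 4.85
tcp_pos: [609.4, -124.7, 176.2]
ee_rot: [[-1.0, 0.001, -0.004], [0.001, 1.0, 0.0], [0.004, 0.0, -1.0]]
force: [0.6, 0.0, -1.0]
gripper_width: 0.704
gripper_force: 43.6
```

>>> move_arm --deltas '[[[0, 0, 0, -5, -10, 5, 0], [0, 0, 0, -7, -15, 15, 0], [0, 0, 0, -7, -15, 20, 0], [0, 0, 0, -7, -15, 20, 0], [0, 0, 0, -7, -15, 20, 0]]]'

```text
clock: 5.35
tcp_pos: [616.5, -134.8, 157.7]
ee_rot: [[-1.0, -0.003, -0.002], [-0.003, 1.0, 0.001], [0.002, 0.001, -1.0]]
force: [0.3, 1.0, -0.5]
gripper_width: 0.704
gripper_force: 43.6
```

```bash
python3 - <<'E'
from h import *
s=env.snapshot("wrist"); cv2.imwrite("pics/w3.png",s["pixels"]); W=world(s)
goto(619,-136,60,90)
hsv=cv2.cvtColor(s["pixels"],cv2.COLOR_BGR2HSV)
m=(hsv[...,1]>180)&(hsv[...,0]<14)&(W[...,2]>150)
p=W[m]; print(len(p),np.nanmax(p[:,2]))
t=np.nanmax(p[:,2]); q=p[p[:,2]>t-9]; A=np.c_[q[:,:2]-q[:,:2].mean(0),np.ones(len(q))]; print("rim plane",np.linalg.lstsq(A,q[:,2],rcond=None)[0], cv2.minEnclosingCircle(q[:,:2].astype(np.float32)))
m=(hsv[...,1]<60)&(hsv[...,2]>150)&(W[...,2]<25)&(W[...,2]>5)
n,l,st,c=cv2.connectedComponentsWithStats(m.astype(np.uint8))
for k in range(1,n):
    if st[k,4]>200: p=W[l==k]; print(c[k],st[k,4],np.nanmedian(p,0),p.min(0),p.max(0),cv2.minEnclosingCircle(p[:,:2].astype(np.float32)))
E
```

```text
turn [ 0.  -0.   0.2] shift [-2.  -1.  98.3] tcp [ 617.  -135.   158.3] q6 -1.93
14829 231.54234522882248
rim plane [-4.93134727e-01 -5.07844054e-03  2.29867460e+02] ((607.0390625, -134.74200439453125), 11.595782279968262)
[249.68134557 170.33211009] 3270 [ 610.40862929 -135.20584449   11.70230302] [ 580.89440341 -173.84149248    5.16046212] [645.93025253 -97.19667363  14.43370751] ((619.6338500976562, -135.17115783691406), 39.27553939819336)
```

View pics/w3.png

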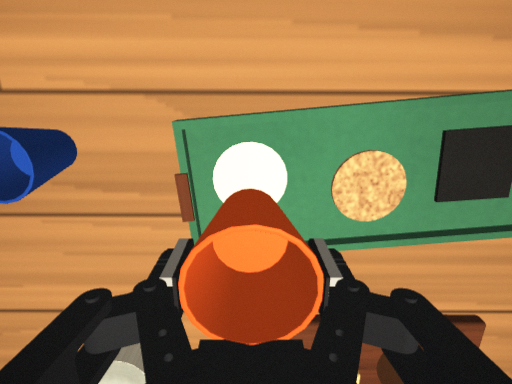

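The saucer is at (250,178) in the wrist view, measured at (619.5,-135.5) with R about 38, so it agrees with the top view. Lowering now.

>>> move_arm --deltas '[[[0, 0, 0, -3, 0, 10, 0], [0, 0, 0, -3, 0, 30, 0], [0, 0, 0, -3, 0, 50, 0], [0, 0, 0, -3, 0, 70, 0], [0, 0, 0, -3, 0, 85, 0], [0, 0, 0, -3, 0, 95, 0], [0, 0, 0, -3, 0, 100, 0], [0, 0, 0, -3, 0, 102, 0], [0, 0, 0, -3, 0, 102, 0]]]'

```text
clock: 6.3
tcp_pos: [620.7, -136.4, 56.8]
ee_rot: [[-1.0, -0.002, 0.001], [-0.002, 1.0, -0.0], [-0.001, -0.0, -1.0]]
force: [-0.9, -0.4, -2.2]
gripper_width: 0.71
gripper_force: 43.6
```

```bash
python3 - <<'E'
from h import *
print(env.sense()["tcp_pos"],env.sense()["force"])
E
```

```text
[ 620.69223573 -136.41378776   56.77636265] [-0.89542543 -0.37285417 -2.19144006]
```

>>> move_arm --deltas '[[[0, 0, 0, 0, 0, 1, 0], [0, 0, 0, 0, 0, 2, 0], [0, 0, 0, 0, 0, 2.5, 0], [0, 0, 0, 0, 0, 2.5, 0]]]'

```text
clock: 6.7
tcp_pos: [620.3, -136.3, 54.0]
ee_rot: [[-1.0, -0.002, 0.0], [-0.002, 1.0, -0.0], [-0.0, -0.0, -1.0]]
force: [0.4, 0.5, -2.2]
gripper_width: 0.7
gripper_force: 43.6
```

>>> move_arm --deltas '[[[0, 0, 0, 0, 0, 0.5, 0], [0, 0, 0, 0, 0, 1, 0], [0, 0, 0, 0, 0, 1, 0]]]'

```text
clock: 7.0
tcp_pos: [620.7, -136.4, 53.4]
ee_rot: [[-1.0, -0.002, 0.001], [-0.002, 1.0, -0.0], [-0.001, -0.0, -1.0]]
force: [-0.2, -0.1, 1.9]
gripper_width: 0.706
gripper_force: 43.7
```

Contact. Releasing and rising.

>>> move_arm --deltas '[[[0, 0, 0, 0, 0, 0, 0.8], [0, 0, 0, 0, 0, 0, 1], [0, 0, 0, 0, 0, 0, 1], [0, 0, 0, 0, 0, 0, 1], [0, 0, 0, 0, 0, -20, 1], [0, 0, 0, 0, 0, -55, 1], [0, 0, 0, 0, 0, -100, 1], [0, 0, 0, 0, 0, -145, 1], [0, 0, 0, 0, 0, -160, 1], [0, 0, 0, 0, 0, -160, 1]]]'

```text
clock: 8.0
tcp_pos: [622.4, -137.0, 216.8]
ee_rot: [[-1.0, -0.002, 0.007], [-0.002, 1.0, -0.003], [-0.007, -0.003, -1.0]]
force: [-0.4, -1.1, 0.0]
gripper_width: 1.004
gripper_force: 0.0
```

```bash
python3 - <<'E'
from h import *
s=env.snapshot("wrist"); cv2.imwrite("pics/w4.png",s["pixels"]); W=world(s)
print(np.round(s["extrinsics"],3),s["fx"],s["cx"],s["cy"])
print(blob(s,W,(251,180),(84,100),r=60))
hsv=cv2.cvtColor(s["pixels"],cv2.COLOR_BGR2HSV); q=W[(W[...,2]>88)&(W[...,2]<100)&(hsv[...,1]>180)]
A=np.c_[q[:,:2]-q[:,:2].mean(0),np.ones(len(q))]; print("rim plane",np.linalg.lstsq(A,q[:,2],rcond=None)[0])
goto(591.5,340.5,215,90)
E
```

```text
[[-2.00000e-03  1.00000e+00 -2.00000e-03  1.38592e+02]
 [ 9.47000e-01  3.00000e-03  3.20000e-01 -6.27511e+02]
 [ 3.20000e-01 -1.00000e-03 -9.47000e-01  1.65090e+02]
 [ 0.00000e+00  0.00000e+00  0.00000e+00  1.00000e+00]] 292.12920012475024 250.66558369253693 190.80614821353055
(array([ 618.7, -137.2,   30.8,   91. ,  874. ]), array([ 622.4, -137.3,   90.1]))
rim plane [-9.79424634e-03 -4.59540079e-04  9.10582736e+01]
turn [-0.   0.1  0.1] shift [ 28.3 476.9  -1.9] tcp [ 620.7 -136.4  213.6] q6 -1.92
```

View pics/w4.png

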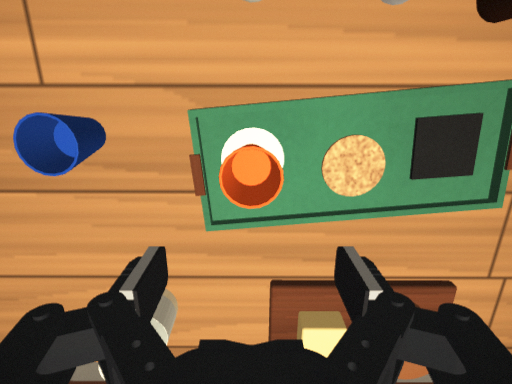

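The orange cup stands upright on the saucer at (251,178), within about 2 mm of centre. Next is the yellow cup.

>>> move_arm --deltas '[[[0, 0, 0, 2, 30, 0, 1], [0, 0, 0, 5, 78, 0, 1], [0, 0, 0, 8, 126, 0, 1], [0, 0, 0, 11, 174, 0, 1], [0, 0, 0, 14, 222, 0, 1], [0, 0, 0, 17, 270, 0, 1], [0, 0, 0, 20, 318, 0, 1], [0, 0, 0, 23, 366, 0, 1], [0, 0, 0, 26, 414, 0, 1], [0, 0, 0, 28, 455, 0, 1], [0, 0, 0, 28, 477, 0, 1], [0, 0, 0, 28, 477, 0, 1]]]'

```text
clock: 9.25
tcp_pos: [588.6, 343.4, 208.1]
ee_rot: [[-1.0, -0.006, -0.006], [-0.006, 1.0, -0.002], [0.006, -0.002, -1.0]]
force: [0.6, -0.2, -0.7]
gripper_width: 0.999
gripper_force: 0.0
```

>>> move_arm --deltas '[[[0, 0, 0, 0, 0, 0, 1], [0, 0, 0, 0, 0, 0, 1], [0, 0, 0, 0, 0, 0, 1]]]'

```text
clock: 9.55
tcp_pos: [591.4, 339.0, 212.0]
ee_rot: [[-1.0, 0.0, -0.001], [0.0, 1.0, -0.001], [0.001, -0.001, -1.0]]
force: [0.1, 0.3, -0.0]
gripper_width: 1.001
gripper_force: 0.0
```

```bash
python3 - <<'E'
from h import *
s=env.snapshot("wrist"); W=world(s)
hsv=cv2.cvtColor(s["pixels"],cv2.COLOR_BGR2HSV)
m=(hsv[...,0]>20)&(hsv[...,0]<35)&(hsv[...,1]>200); v,u=np.where(m); print(len(u),np.median(u),np.median(v))
b=blob(s,W,(int(np.median(u)),int(np.median(v))),(72,90),r=60); print(b)
goto(b[0][0],b[0][1],50,90)
E
```

```text
703 256.0 190.0
(array([590.2, 341. ,  30.8,  78.2, 772. ]), array([593.4, 341. ,  77.5]))
turn [-0. -0. -0.] shift [  1.3   1.9 162.4] tcp [591.6 339.2 212.4] q6 -1.18
```

>>> move_arm --deltas '[[[0, 0, 0, -0.5, 2, 40, 1], [0, 0, 0, -0.5, 2, 80, 1], [0, 0, 0, -0.5, 2, 115, 1], [0, 0, 0, -0.5, 2, 145, 1], [0, 0, 0, -0.5, 2, 165, 1], [0, 0, 0, -0.5, 2, 166, 1], [0, 0, 0, -0.5, 2, 166, 0], [0, 0, 0, -0.5, 2, 166, 0], [0, 0, 0, -0.5, 2, 166, 0], [0, 0, 0, -0.5, 2, 166, 0], [0, 0, 0, -0.5, 2, 166, 0], [0, 0, 0, -0.5, 2, 166, 0]]]' --squeeze 40

```text
clock: 10.8
tcp_pos: [593.8, 343.1, 49.4]
ee_rot: [[-1.0, -0.002, 0.004], [-0.002, 1.0, 0.001], [-0.004, 0.001, -1.0]]
force: [0.9, -1.3, 6.7]
gripper_width: 0.69
gripper_force: 43.5
```

>>> move_arm --deltas '[[[0, 0, 0, 0, 0, 0, 0], [0, 0, 0, 0, 0, -10, 0], [0, 0, 0, 0, 0, -35, 0], [0, 0, 0, 0, 0, -75, 0], [0, 0, 0, 0, 0, -115, 0], [0, 0, 0, 0, 0, -150, 0], [0, 0, 0, 0, 0, -170, 0], [0, 0, 0, 0, 0, -172, 0], [0, 0, 0, 0, 0, -172, 0], [0, 0, 0, 0, 0, -172, 0]]]'

```text
clock: 11.8
tcp_pos: [590.3, 342.2, 216.0]
ee_rot: [[-1.0, -0.002, -0.005], [-0.002, 1.0, -0.002], [0.005, -0.002, -1.0]]
force: [-0.4, -0.1, -2.0]
gripper_width: 0.691
gripper_force: 43.5
```

```bash
python3 - <<'E'
from h import *
s=env.snapshot("wrist"); cv2.imwrite("pics/w5.png",s["pixels"]); W=world(s)
goto(620.6,-136.4,218,90)
hsv=cv2.cvtColor(s["pixels"],cv2.COLOR_BGR2HSV)
m=(hsv[...,0]>20)&(hsv[...,0]<35)&(hsv[...,1]>150); p=W[m]; p=p[p[:,2]>100]
print(len(p),np.nanmax(p[:,2]),np.nanmedian(p,0),p.min(0))
E
```

```text
turn [-0.1 -0.3  0.1] shift [ -29.5 -478.6   -1.6] tcp [590.3 342.1 215.6] q6 -1.17
14355 248.0133642391704 [598.59670803 341.93468379 227.24158813] [556.48344508 312.67459216 171.23680016]
```

View pics/w5.png

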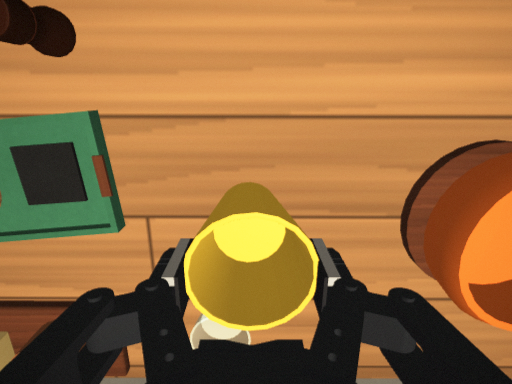

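The yellow cup is held at (251,270) in the image. Before nesting I'll fit its pose in the hand (tilt, foot height, centre) to the depth points.

```bash
cat >> h.py <<'E'
from scipy.optimize import least_squares
def cupfit(p,x0):
    "fit foot centre (3) + tilt (2) of a cup to points"
    p=p[np.isfinite(p).all(1)]; p=p[::max(1,len(p)//3000)]
    def res(t):
        a=np.array([t[3],t[4],1]); a/=np.linalg.norm(a); d=p-t[:3]; h=d@a
        r=np.linalg.norm(d-np.outer(h,a),axis=1); c=.99
        o=(r-20-h*11/80)*c; i=(r-17-h*11/80)*c; f=np.where(r<23,h-34,99)
        e=np.stack([o,i,f]); e=e[np.abs(e).argmin(0),range(len(h))]
        return e+np.maximum(0,h-80)+np.minimum(0,h)
    s=least_squares(res,[*x0,0,0],loss="soft_l1",x_scale=[1,1,1,.05,.05]); return np.round(s.x,3),round(np.median(np.abs(res(s.x))),2)
E
python3 - <<'E'
from h import *
s=env.snapshot("wrist"); W=world(s)
hsv=cv2.cvtColor(s["pixels"],cv2.COLOR_BGR2HSV)
m=(hsv[...,0]>20)&(hsv[...,0]<35)&(hsv[...,1]>150); p=W[m]; p=p[(p[:,2]>100)&(p[:,0]<640)]
t=env.sense()["tcp_pos"]; print(t, cupfit(p,[t[0],t[1],t[2]-49]))
E
```

```text
[590.45676895 342.15515372 215.77752014] (array([5.82970e+02, 3.40404e+02, 1.65579e+02, 2.10000e-02, 2.70000e-02]), np.float64(0.53))
```

>>> move_arm --deltas '[[[0, 0, 0, -1, -10, 0, 0], [0, 0, 0, -3, -35, 0, 0], [0, 0, 0, -5, -75, 0, 0], [0, 0, 0, -8, -118, 0, 0], [0, 0, 0, -11, -162, 0, 0], [0, 0, 0, -14, -206, 0, 0], [0, 0, 0, -17, -250, 0, 0], [0, 0, 0, -20, -294, 0, 0], [0, 0, 0, -23, -338, 0, 0], [0, 0, 0, -26, -382, 0, 0], [0, 0, 0, -28, -420, 0, 0], [0, 0, 0, -30, -448, 0, 0]]]'

```text
clock: 13.1
tcp_pos: [621.8, -108.7, 218.0]
ee_rot: [[-1.0, 0.001, -0.001], [0.001, 1.0, -0.001], [0.001, -0.001, -1.0]]
force: [-0.1, 0.2, -1.7]
gripper_width: 0.685
gripper_force: 43.6
```

>>> move_arm --deltas '[[[0, 0, 0, 0, -15, 0, 0], [0, 0, 0, -4, -26, 0, 0], [0, 0, 0, -4, -30, 0, 0], [0, 0, 0, -4, -30, 0, 0], [0, 0, 0, -4, -30, 0, 0], [0, 0, 0, -4, -30, 0, 0], [0, 0, 0, -4, -30, 0, 0]]]'

```text
clock: 13.8
tcp_pos: [626.8, -134.2, 218.9]
ee_rot: [[-1.0, -0.003, 0.0], [-0.003, 1.0, 0.0], [-0.0, 0.0, -1.0]]
force: [0.5, 0.1, -2.0]
gripper_width: 0.687
gripper_force: 43.6
```

```bash
python3 - <<'E'
from h import *
from h import cupfit
for c in ["wrist","top"]:
    s=env.snapshot(c); W=world(s)
    if c=="wrist": cv2.imwrite("pics/w6.png",s["pixels"])
    hsv=cv2.cvtColor(s["pixels"],cv2.COLOR_BGR2HSV)
    t=env.sense()["tcp_pos"]; print(t,env.sense()["ee_rot"][:,2].round(4))
    m=(hsv[...,0]>20)&(hsv[...,0]<35)&(hsv[...,1]>150); p=W[m]; p=p[(p[:,2]>140)]
    if len(p)>50: print(c,"Y",len(p),cupfit(p,[t[0],t[1],t[2]-49]))
    m=(hsv[...,0]<14)&(hsv[...,1]>180); p=W[m]; p=p[(p[:,2]>20)&(p[:,2]<100)&(np.hypot(p[:,0]-620,p[:,1]+136)<45)]
    if len(p)>30: print(c,"O",len(p),cupfit(p,[620,-136,13]))
E
```

```text
[ 626.72831615 -134.3740698   218.85594473] [-0.e+00  1.e-04 -1.e+00]
wrist Y 14396 (array([ 6.19731e+02, -1.36008e+02,  1.68722e+02,  1.50000e-02,
        2.50000e-02]), np.float64(0.53))
wrist O 2095 (array([ 6.18430e+02, -1.37068e+02,  1.18070e+01, -0.00000e+00,
       -1.00000e-03]), np.float64(0.33))
[ 626.75392189 -134.5820946   218.89369651] [ 1.e-04  0.e+00 -1.e+00]
top Y 185 (array([ 6.38771e+02, -1.42685e+02,  1.74216e+02, -2.35000e-01,
        1.39000e-01]), np.float64(1.18))
top O 124 (array([ 6.18826e+02, -1.35343e+02,  1.31060e+01,  1.70000e-02,
       -1.80000e-02]), np.float64(1.13))
```

View pics/w6.png

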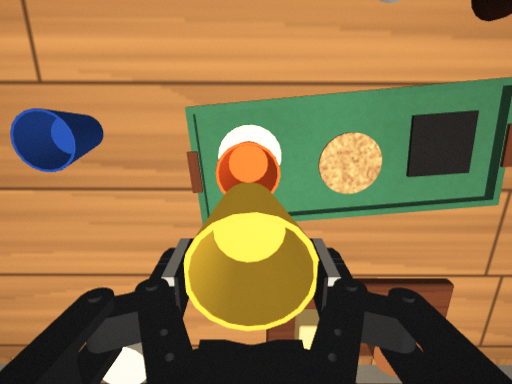

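The yellow cup (foot fit 619.7,-136.0, tilt 0.03) is nearly over the orange cup (618.4,-137.1), which shows at (249,170). It needs about 122 mm of descent. I'll go most of the way, then in small steps.

>>> move_arm --deltas '[[[0, 0, 0, 1.5, -1.5, 10, 0], [0, 0, 0, 1.5, -1.5, 30, 0], [0, 0, 0, 1.5, -1.5, 55, 0], [0, 0, 0, 1.5, -1.5, 75, 0], [0, 0, 0, 1.5, -1.5, 90, 0], [0, 0, 0, 1.5, -1.5, 100, 0], [0, 0, 0, 1.5, -1.5, 106, 0], [0, 0, 0, 1.5, -1.5, 108, 0], [0, 0, 0, 1.5, -1.5, 110, 0], [0, 0, 0, 1.5, -1.5, 112, 0], [0, 0, 0, 1.5, -1.5, 112, 0]]]'

```text
clock: 15.0
tcp_pos: [625.6, -136.9, 107.3]
ee_rot: [[-1.0, -0.002, 0.001], [-0.002, 1.0, -0.0], [-0.001, -0.0, -1.0]]
force: [-0.8, 0.3, -2.1]
gripper_width: 0.69
gripper_force: 43.5
```

>>> move_arm --deltas '[[[0, 0, 0, 0, 0, 0, 0], [0, 0, 0, 0, 0, 1, 0], [0, 0, 0, 0, 0, 2, 0], [0, 0, 0, 0, 0, 3, 0], [0, 0, 0, 0, 0, 3, 0]]]'

```text
clock: 15.5
tcp_pos: [625.0, -136.7, 103.5]
ee_rot: [[-1.0, -0.002, -0.001], [-0.002, 1.0, 0.0], [0.001, 0.0, -1.0]]
force: [-0.0, 0.2, -1.8]
gripper_width: 0.689
gripper_force: 43.6
```

>>> move_arm --deltas '[[[0, 0, 0, 0, 0, 1, 0], [0, 0, 0, 0, 0, 2, 0], [0, 0, 0, 0, 0, 3, 0], [0, 0, 0, 0, 0, 4, 0], [0, 0, 0, 0, 0, 4, 0]]]'

```text
clock: 16.0
tcp_pos: [625.0, -136.6, 99.5]
ee_rot: [[-1.0, -0.002, -0.001], [-0.002, 1.0, 0.0], [0.001, 0.0, -1.0]]
force: [-0.4, 0.8, -1.3]
gripper_width: 0.685
gripper_force: 43.5
```

```bash
python3 - <<'E'
from h import *
s=env.snapshot("wrist"); W=world(s); hsv=cv2.cvtColor(s["pixels"],cv2.COLOR_BGR2HSV); t=env.sense(); print(t["tcp_pos"],t["force"],t["wrist_torque"]); t=t["tcp_pos"]
m=(hsv[...,0]>20)&(hsv[...,0]<35)&(hsv[...,1]>150); p=W[m]; p=p[(p[:,2]>60)&(np.hypot(p[:,0]-620,p[:,1]+136)<45)]
print("Y",cupfit(p,[t[0],t[1],t[2]-49]))
m=(hsv[...,0]<14)&(hsv[...,1]>180); p=W[m]; p=p[(p[:,2]>20)&(p[:,2]<100)&(np.hypot(p[:,0]-620,p[:,1]+136)<45)]; print("O",len(p),cupfit(p,[618.5,-137,13]))
E
```

```text
[ 625.03411506 -136.65255081   99.58563956] [ 0.77184646  0.23364725 -2.64169718] [0.02467797 0.10389801 0.02233065]
Y (array([ 6.16727e+02, -1.38611e+02,  4.95820e+01,  3.30000e-02,
        2.40000e-02]), np.float64(0.52))
O 1794 (array([ 6.14596e+02, -1.37106e+02,  1.89490e+01,  5.20000e-02,
       -6.00000e-03]), np.float64(0.46))
```

>>> move_arm --deltas '[[[0, 0, 0, 0, 0, 0.5, 0], [0, 0, 0, 0, 0, 1, 0], [0, 0, 0, 0, 0, 1.5, 0], [0, 0, 0, 0, 0, 1.5, 0]]]'

```text
clock: 16.45
tcp_pos: [625.2, -136.7, 98.4]
ee_rot: [[-1.0, -0.002, 0.0], [-0.002, 1.0, 0.0], [-0.0, 0.0, -1.0]]
force: [-1.2, 0.5, -1.3]
gripper_width: 0.688
gripper_force: 43.6
```

>>> move_arm --deltas '[[[0, 0, 0, 0, 0, 0.5, 0], [0, 0, 0, 0, 0, 1, 0], [0, 0, 0, 0, 0, 1, 0]]]'

```text
clock: 16.75
tcp_pos: [625.4, -136.7, 97.7]
ee_rot: [[-1.0, -0.002, 0.0], [-0.002, 1.0, -0.0], [-0.0, -0.0, -1.0]]
force: [-1.8, 0.7, 2.5]
gripper_width: 0.689
gripper_force: 43.7
```

Gentle contact (about 4 N). Releasing and rising.

>>> move_arm --deltas '[[[0, 0, 0, 0, 0, 0, 0.75], [0, 0, 0, 0, 0, 0, 0.8], [0, 0, 0, 0, 0, 0, 0.9], [0, 0, 0, 0, 0, 0, 1], [0, 0, 0, 0, 0, 0, 1], [0, 0, 0, 0, 0, 0, 1], [0, 0, 0, 0, 0, -15, 1], [0, 0, 0, 0, 0, -50, 1], [0, 0, 0, 0, 0, -90, 1], [0, 0, 0, 0, 0, -120, 1], [0, 0, 0, 0, 0, -125, 1], [0, 0, 0, 0, 0, -125, 1]]]'

```text
clock: 17.95
tcp_pos: [626.3, -137.1, 225.1]
ee_rot: [[-1.0, -0.002, 0.005], [-0.002, 1.0, -0.002], [-0.004, -0.002, -1.0]]
force: [-0.3, -0.7, -0.4]
gripper_width: 1.003
gripper_force: 0.0
```

```bash
python3 - <<'E'
from h import *
s=env.snapshot("wrist"); W=world(s); hsv=cv2.cvtColor(s["pixels"],cv2.COLOR_BGR2HSV); cv2.imwrite("pics/w7.png",s["pixels"])
m=(hsv[...,0]>20)&(hsv[...,0]<35)&(hsv[...,1]>150); p=W[m]; p=p[(p[:,2]>60)&(np.hypot(p[:,0]-620,p[:,1]+136)<45)]
print("Y",cupfit(p,[619,-137,47]))
m=(hsv[...,0]<14)&(hsv[...,1]>180); p=W[m]; p=p[(p[:,2]>20)&(p[:,2]<100)&(np.hypot(p[:,0]-620,p[:,1]+136)<45)]; print("O",len(p),cupfit(p,[618.5,-137,13]))
goto(417,-283,180,90)
E
```

```text
Y (array([ 6.19171e+02, -1.38163e+02,  4.63860e+01, -1.20000e-02,
        1.80000e-02]), np.float64(0.32))
O 203 (array([ 6.22086e+02, -1.38292e+02,  1.46720e+01, -5.60000e-02,
        1.30000e-02]), np.float64(0.51))
turn [-0.   0.   0.1] shift [ 208.4 -146.    42.6] tcp [ 625.1 -136.7  222.7] q6 -1.92
```

View pics/w7.png

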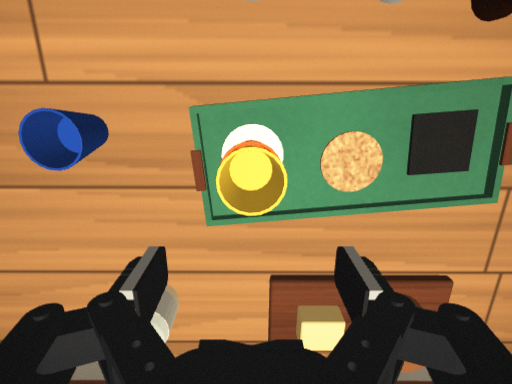

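The yellow cup is nested upright in the orange one (252,178), foot fit at 46 mm, tilt about 0.02 rad. From this view I'll also measure the cork (352,161) and the plate (444,142), then go to the red tin.

```bash
python3 - <<'E'
from h import *
s=env.snapshot("wrist"); W=world(s); I=s["pixels"].astype(int); g=(I[...,1]-I[...,2]>15)
for n,(u,v) in dict(cork=(352,161),black=(444,142)).items():
    m=~g; m[:, :u-45]=0; m[:,u+45:]=0; m[:v-45]=0; m[v+45:]=0
    if n=="black": m&=I.max(-1)<50
    l=cv2.connectedComponents(m.astype(np.uint8))[1]; p=W[l==l[v,u]]
    print(n,len(p),p.mean(0),cv2.minAreaRect(p[:,:2].astype(np.float32)),cv2.minEnclosingCircle(p[:,:2].astype(np.float32)))
E
```

```text
cork 3014 [nan nan nan] ((626.7474975585938, -10.841606140136719), (79.03955841064453, 54.889156341552734), 44.02397155761719) ((627.7020263671875, -11.40654468536377), 40.06664276123047)
black 3763 [nan nan nan] ((602.6848754882812, 93.92161560058594), (72.32605743408203, 74.68031311035156), 5.253941059112549) ((603.5106811523438, 94.19082641601562), 51.53569412231445)
```

>>> move_arm --deltas '[[[0, 0, 0, 25, -17, 0, 1], [0, 0, 0, 62, -43, 0, 1], [0, 0, 0, 100, -70, 5, 1], [0, 0, 0, 138, -96, 15, 1], [0, 0, 0, 175, -123, 30, 1], [0, 0, 0, 200, -140, 40, 1], [0, 0, 0, 208, -147, 42, 1], [0, 0, 0, 208, -147, 42, 1], [0, 0, 0, 208, -147, 42, 1]]]'

```text
clock: 18.95
tcp_pos: [418.1, -283.7, 180.1]
ee_rot: [[-1.0, -0.002, 0.0], [-0.002, 1.0, 0.001], [-0.0, 0.001, -1.0]]
force: [0.6, -0.1, 0.1]
gripper_width: 1.001
gripper_force: 0.0
```

```bash
python3 - <<'E'
from h import *
s=env.snapshot("wrist"); W=world(s); hsv=cv2.cvtColor(s["pixels"],cv2.COLOR_BGR2HSV)
m=((hsv[...,0]<6)|(hsv[...,0]>174))&(hsv[...,1]>150)&(W[...,2]>55)&(W[...,2]<75); p=W[m]; print(len(p),p.mean(0),cv2.minEnclosingCircle(p[:,:2].astype(np.float32)))
x,y=cv2.minEnclosingCircle(p[:,:2].astype(np.float32))[0]; goto(x,y,25,90)
E
```

```text
2722 [ 413.33576686 -283.97146222   62.55934955] ((414.6615905761719, -283.9661560058594), 27.766460418701172)
turn [0.  0.  0.2] shift [  4.1  -0.3 155.4] tcp [ 418.6 -283.6  180.4] q6 -2.34
```

>>> move_arm --deltas '[[[0, 0, 0, 2.5, 0, 40, 1], [0, 0, 0, 2.5, 0, 80, 1], [0, 0, 0, 2.5, 0, 115, 1], [0, 0, 0, 2.5, 0, 140, 1], [0, 0, 0, 2.5, 0, 151, 1], [0, 0, 0, 2.5, 0, 151, 1], [0, 0, 0, 2.5, 0, 151, 0], [0, 0, 0, 2.5, 0, 151, 0], [0, 0, 0, 2.5, 0, 151, 0], [0, 0, 0, 2.5, 0, 151, 0], [0, 0, 0, 2.5, 0, 151, 0], [0, 0, 0, 2.5, 0, 151, 0]]]' --squeeze 40

```text
clock: 20.2
tcp_pos: [416.5, -285.2, 31.4]
ee_rot: [[-1.0, -0.002, 0.003], [-0.002, 1.0, -0.002], [-0.003, -0.002, -1.0]]
force: [0.8, 1.3, 6.0]
gripper_width: 0.642
gripper_force: 41.7
```

>>> move_arm --deltas '[[[0, 0, 0, 0, 0, 0, 0], [0, 0, 0, 0, 0, -10, 0], [0, 0, 0, 0, 0, -40, 0], [0, 0, 0, 0, 0, -80, 0], [0, 0, 0, 0, 0, -120, 0], [0, 0, 0, 0, 0, -145, 0], [0, 0, 0, 0, 0, -150, 0], [0, 0, 0, 0, 0, -150, 0]]]'

```text
clock: 21.0
tcp_pos: [415.0, -284.3, 179.9]
ee_rot: [[-1.0, -0.002, 0.001], [-0.002, 1.0, -0.001], [-0.001, -0.001, -1.0]]
force: [-0.3, -0.9, -3.3]
gripper_width: 0.641
gripper_force: 43.5
```

```bash
python3 - <<'E'
from h import *
s=env.snapshot("wrist"); W=world(s); hsv=cv2.cvtColor(s["pixels"],cv2.COLOR_BGR2HSV)
m=((hsv[...,0]<6)|(hsv[...,0]>174))&(hsv[...,1]>150)&(W[...,2]>150); p=W[m]
top=p[p[:,2]>np.percentile(p[:,2],60)-4]; A=np.c_[top[:,:2]-top[:,:2].mean(0),np.ones(len(top))]
print(len(p),top.mean(0),np.linalg.lstsq(A,top[:,2],rcond=None)[0],cv2.minEnclosingCircle(top[:,:2].astype(np.float32)))
goto(603,94,180,90)
E
```

```text
11408 [ 410.92346035 -284.13564851  211.20356745] [8.54823670e-03 8.95903286e-03 2.11203567e+02] ((416.7634582519531, -273.5592956542969), 38.900882720947266)
turn [ 0.1 -0.1  0.1] shift [-189.4  377.2   -1.5] tcp [ 414.1 -283.5  178.3] q6 -2.35
```

>>> move_arm --deltas '[[[0, 0, 0, -5, 10, 0, 0], [0, 0, 0, -17, 33, 0, 0], [0, 0, 0, -35, 68, 0, 0], [0, 0, 0, -53, 104, 0, 0], [0, 0, 0, -71, 140, 0, 0], [0, 0, 0, -89, 176, 0, 0], [0, 0, 0, -107, 212, 0, 0], [0, 0, 0, -125, 248, 0, 0], [0, 0, 0, -143, 284, 0, 0], [0, 0, 0, -161, 318, 0, 0], [0, 0, 0, -176, 348, 0, 0], [0, 0, 0, -186, 367, 0, 0]]]'

```text
clock: 22.25
tcp_pos: [599.2, 86.7, 176.3]
ee_rot: [[-1.0, -0.004, -0.005], [-0.004, 1.0, 0.001], [0.005, 0.001, -1.0]]
force: [0.0, 0.5, -1.8]
gripper_width: 0.644
gripper_force: 43.4
```

>>> move_arm --deltas '[[[0, 0, 0, -4, 7, 0, 0], [0, 0, 0, -5, 10, 0, 0], [0, 0, 0, -5, 10, 0, 0], [0, 0, 0, -5, 10, 0, 0], [0, 0, 0, -5, 10, 0, 0]]]'

```text
clock: 22.75
tcp_pos: [604.9, 92.1, 179.2]
ee_rot: [[-1.0, -0.0, -0.0], [-0.0, 1.0, -0.0], [0.0, -0.0, -1.0]]
force: [-0.6, 0.1, -1.5]
gripper_width: 0.642
gripper_force: 43.4
```

```bash
python3 - <<'E'
from h import *
s=env.snapshot("wrist"); W=world(s); cv2.imwrite("pics/w8.png",s["pixels"]); goto(605,94,46,90)
I=s["pixels"].astype(int); m=(I.max(-1)<50)&(W[...,2]<22)&(W[...,2]>6)
n,l,st,c=cv2.connectedComponentsWithStats(m.astype(np.uint8)); k=1+st[1:,4].argmax(); p=W[l==k]; print(c[k],st[k],p.min(0),p.max(0))
E
```

```text
turn [-0. -0.  0.] shift [1.000e-01 1.800e+00 1.334e+02] tcp [605.1  92.2 179.4] q6 -1.56
[253.80202218 160.48206132] [ 216  134   72   64 3066] [564.59906362  55.92916928   9.29251014] [634.55222893 133.21545791  13.90989035]
```

View pics/w8.png

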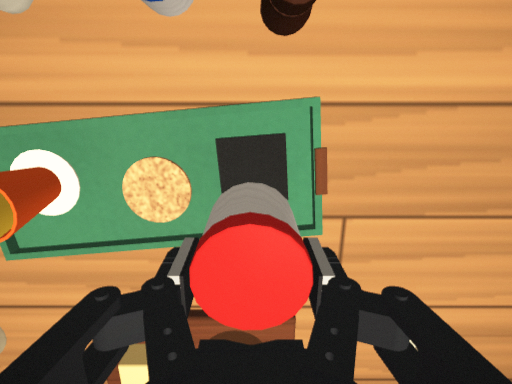

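The tin is level in the grip and over the black plate (253,165). Lowering.

>>> move_arm --deltas '[[[0, 0, 0, 0, 2, 10, 0], [0, 0, 0, 0, 2, 35, 0], [0, 0, 0, 0, 2, 65, 0], [0, 0, 0, 0, 2, 95, 0], [0, 0, 0, 0, 2, 115, 0], [0, 0, 0, 0, 2, 126, 0], [0, 0, 0, 0, 2, 130, 0], [0, 0, 0, 0, 2, 132, 0], [0, 0, 0, 0, 2, 132, 0]]]'

```text
clock: 23.7
tcp_pos: [606.3, 95.2, 48.3]
ee_rot: [[-1.0, -0.002, 0.002], [-0.002, 1.0, 0.0], [-0.002, 0.0, -1.0]]
force: [0.7, 0.2, -2.8]
gripper_width: 0.641
gripper_force: 43.4
```

>>> move_arm --deltas '[[[0, 0, 0, 0, 0, 1, 0], [0, 0, 0, 0, 0, 2, 0], [0, 0, 0, 0, 0, 2, 0]]]'

```text
clock: 24.0
tcp_pos: [605.6, 95.3, 45.8]
ee_rot: [[-1.0, -0.002, 0.001], [-0.002, 1.0, -0.0], [-0.001, -0.0, -1.0]]
force: [0.1, 1.0, -2.6]
gripper_width: 0.646
gripper_force: 43.4
```

>>> move_arm --deltas '[[[0, 0, 0, 0, 0, 0.5, 0], [0, 0, 0, 0, 0, 1, 0], [0, 0, 0, 0, 0, 1.5, 0], [0, 0, 0, 0, 0, 1.5, 0]]]'

```text
clock: 24.4
tcp_pos: [605.7, 95.3, 44.6]
ee_rot: [[-1.0, -0.002, 0.001], [-0.002, 1.0, -0.0], [-0.001, -0.0, -1.0]]
force: [-1.8, -0.3, 3.0]
gripper_width: 0.642
gripper_force: 43.8
```

>>> move_arm --deltas '[[[0, 0, 0, 0, 0, 0, 0.75], [0, 0, 0, 0, 0, 0, 1], [0, 0, 0, 0, 0, 0, 1], [0, 0, 0, 0, 0, 0, 1], [0, 0, 0, 0, 0, -20, 1], [0, 0, 0, 0, 0, -60, 1], [0, 0, 0, 0, 0, -105, 1], [0, 0, 0, 40, 8, -140, 1], [0, 0, 0, 80, 15, -150, 1], [0, 0, 0, 120, 22, -150, 1], [0, 0, 0, 155, 29, -150, 1], [0, 0, 0, 157, 29, -150, 1]]]'

```text
clock: 25.6
tcp_pos: [443.7, 124.7, 192.9]
ee_rot: [[-1.0, -0.004, -0.004], [-0.004, 1.0, 0.0], [0.004, 0.0, -1.0]]
force: [0.9, -0.2, 1.0]
gripper_width: 0.996
gripper_force: 0.0
```

>>> move_arm --deltas '[[[0, 0, 0, 0, 0, 0, 1], [0, 0, 0, 0, 0, 0, 1], [0, 0, 0, 0, 0, 0, 1]]]'

```text
clock: 25.9
tcp_pos: [449.7, 123.7, 194.1]
ee_rot: [[-1.0, -0.001, 0.001], [-0.001, 1.0, 0.0], [-0.001, 0.0, -1.0]]
force: [-0.1, 0.1, 0.5]
gripper_width: 1.004
gripper_force: 0.0
```

```bash
python3 - <<'E'
from h import *
s=env.snapshot("wrist"); W=world(s); cv2.imwrite("pics/w9.png",s["pixels"])
m=(W[...,2]>80)&(W[...,2]<98)&(np.hypot(W[...,0]-447,W[...,1]-125)<40); p=W[m]; (x,y),R=cv2.minEnclosingCircle(p[:,:2].astype(np.float32)); print(len(p),x,y,R,np.median(p[:,2])); goto(x,y,60,90)
t=env.snapshot("top"); W=world(t); hsv=cv2.cvtColor(t["pixels"],cv2.COLOR_BGR2HSV)
p=W[((hsv[...,0]<6)|(hsv[...,0]>174))&(hsv[...,1]>150)&(np.hypot(W[...,0]-603,W[...,1]-94)<60)]; print("tin",len(p),p.mean(0),cv2.minEnclosingCircle(p[p[:,2]>60][:,:2].astype(np.float32)))
E
```

```text
1486 445.6213684082031 124.80132293701172 19.777494430541992 86.68691196253775
turn [-0.   0.   0.1] shift [  3.9   1.1 133.9] tcp [449.5 123.7 193.9] q6 -1.49
tin 289 [605.39416807  95.27712717  73.6094067 ] ((606.0947875976562, 95.03097534179688), 27.623519897460938)
```

View pics/w9.png

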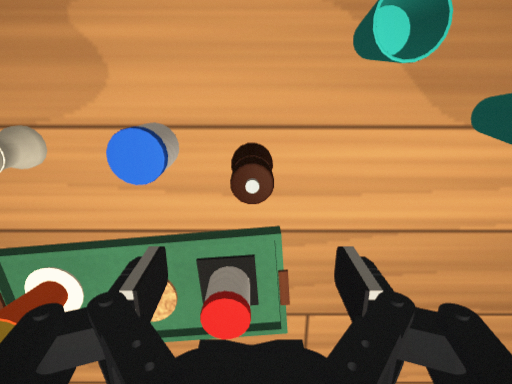

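The tin stands on the plate (225,295) within about 3 mm. The dark mill is at (252,180), with the blue tin clear at (137,155). Grasping the mill's head.

>>> move_arm --deltas '[[[0, 0, 0, 2.5, 1, 40, 1], [0, 0, 0, 2.5, 1, 80, 1], [0, 0, 0, 2.5, 1, 115, 1], [0, 0, 0, 2.5, 1, 136, 1], [0, 0, 0, 2.5, 1, 144, 1], [0, 0, 0, 2.5, 1, 144, 1], [0, 0, 0, 2.5, 1, 144, 0], [0, 0, 0, 2.5, 1, 144, 0], [0, 0, 0, 2.5, 1, 144, 0], [0, 0, 0, 2.5, 1, 144, 0], [0, 0, 0, 2.5, 1, 144, 0], [0, 0, 0, 2.5, 1, 144, 0]]]' --squeeze 40

```text
clock: 27.2
tcp_pos: [447.0, 125.0, 51.2]
ee_rot: [[-1.0, -0.002, 0.003], [-0.002, 1.0, 0.0], [-0.003, 0.0, -1.0]]
force: [-0.9, -1.3, 6.6]
gripper_width: 0.458
gripper_force: 39.9
```

>>> move_arm --deltas '[[[0, 0, 0, 0, 0, 0, 0], [0, 0, 0, 0, 0, 0, 0], [0, 0, 0, 0, 0, -10, 0], [0, 0, 0, 0, 0, -40, 0], [0, 0, 0, 0, 0, -80, 0], [0, 0, 0, 0, 0, -120, 0], [0, 0, 0, 0, 0, -128, 0], [0, 0, 0, 0, 0, -128, 0], [0, 0, 0, 0, 0, -128, 0]]]'

```text
clock: 28.1
tcp_pos: [444.4, 124.9, 176.4]
ee_rot: [[-1.0, -0.002, -0.003], [-0.002, 1.0, -0.0], [0.003, -0.0, -1.0]]
force: [0.7, 0.0, -1.0]
gripper_width: 0.454
gripper_force: 40.8
```

```bash
python3 - <<'E'
from h import *
s=env.snapshot("wrist"); W=world(s); goto(627.5,-12.5,180,90); t=env.sense()["tcp_pos"]
m=(W[...,2]>t[2]+25)&(W[...,2]<t[2]+50)&(np.hypot(W[...,0]-t[0],W[...,1]-t[1])<28)&(s["pixels"].max(-1)>0); p=W[m]
h=p[np.abs(p[:,1]-t[1])<15]; print(len(h),h.mean(0),h.min(0),h.max(0))
E
```

```text
turn [-0.  -0.2  0.1] shift [-183.3 -137.6   -5. ] tcp [443.9 124.8 175.7] q6 -1.49
5513 [439.13232002 124.81561403 211.85638666] [423.32095078 109.81282723 200.7628138 ] [462.96071578 139.80228846 219.68319295]
```

>>> move_arm --deltas '[[[0, 0, 0, -8, -6, 0, 0], [0, 0, 0, -32, -24, 0, 0], [0, 0, 0, -62, -46, 0, 0], [0, 0, 0, -93, -69, 0, 0], [0, 0, 0, -124, -92, 0, 0], [0, 0, 0, -152, -114, 0, 0], [0, 0, 0, -172, -129, 0, 0], [0, 0, 0, -182, -137, 0, 0], [0, 0, 0, -182, -137, 0, 0], [0, 0, 0, -182, -137, 0, 0], [0, 0, 0, -182, -137, 0, 0]]]'

```text
clock: 29.25
tcp_pos: [626.8, -10.7, 177.2]
ee_rot: [[-1.0, -0.003, -0.002], [-0.003, 1.0, 0.001], [0.002, 0.001, -1.0]]
force: [-0.3, 0.3, -1.1]
gripper_width: 0.461
gripper_force: 40.7
```

```bash
python3 - <<'E'
from h import *
s=env.snapshot("wrist"); W=world(s); cv2.imwrite("pics/w10.png",s["pixels"]); goto(628.5,-12.5,64,90)
E
```

```text
turn [ 0.  -0.1  0.2] shift [ -1.7  -1.9 113.5] tcp [626.9 -10.7 177.6] q6 -1.73
```

View pics/w10.png

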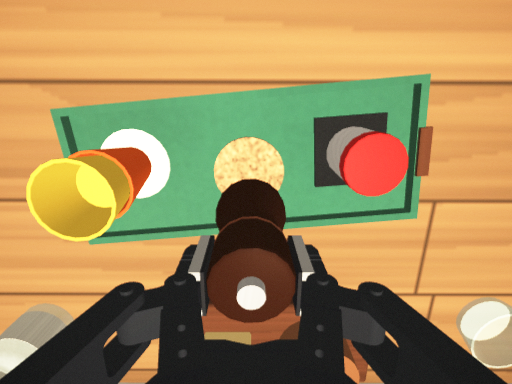

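The mill is upright in the grip over the cork (249,170); the other items stand. Lowering.

>>> move_arm --deltas '[[[0, 0, 0, -1, -1.5, 10, 0], [0, 0, 0, -1, -1.5, 35, 0], [0, 0, 0, -1, -1.5, 65, 0], [0, 0, 0, -1, -1.5, 90, 0], [0, 0, 0, -1, -1.5, 102, 0], [0, 0, 0, -1, -1.5, 108, 0], [0, 0, 0, -1, -1.5, 110, 0], [0, 0, 0, -1, -1.5, 110, 0], [0, 0, 0, -1, -1.5, 110, 0]]]'

```text
clock: 30.2
tcp_pos: [630.2, -13.4, 69.4]
ee_rot: [[-1.0, -0.002, 0.003], [-0.002, 1.0, -0.0], [-0.003, -0.0, -1.0]]
force: [-0.3, 0.2, -1.5]
gripper_width: 0.462
gripper_force: 40.7
```

>>> move_arm --deltas '[[[0, 0, 0, 0, 0, 1, 0], [0, 0, 0, 0, 0, 2, 0], [0, 0, 0, 0, 0, 2, 0]]]'

```text
clock: 30.5
tcp_pos: [629.0, -13.3, 66.0]
ee_rot: [[-1.0, -0.002, 0.0], [-0.002, 1.0, -0.0], [-0.0, -0.0, -1.0]]
force: [0.9, -0.2, -1.9]
gripper_width: 0.459
gripper_force: 40.7
```

>>> move_arm --deltas '[[[0, 0, 0, 0, 0, 0.5, 0], [0, 0, 0, 0, 0, 1, 0], [0, 0, 0, 0, 0, 1.5, 0], [0, 0, 0, 0, 0, 1.5, 0]]]'

```text
clock: 30.9
tcp_pos: [629.0, -13.2, 64.3]
ee_rot: [[-1.0, -0.002, 0.0], [-0.002, 1.0, 0.0], [-0.0, 0.0, -1.0]]
force: [-0.4, -0.1, -0.6]
gripper_width: 0.456
gripper_force: 40.8
```

>>> move_arm --deltas '[[[0, 0, 0, 0, 0, 0.5, 0], [0, 0, 0, 0, 0, 1, 0], [0, 0, 0, 0, 0, 1, 0]]]'

```text
clock: 31.2
tcp_pos: [629.2, -13.3, 64.3]
ee_rot: [[-1.0, -0.002, 0.0], [-0.002, 1.0, -0.0], [-0.0, -0.0, -1.0]]
force: [-1.6, 0.4, 5.3]
gripper_width: 0.456
gripper_force: 41.3
```

Contact. Releasing, rising, and moving back out of view of the caddy.

>>> move_arm --deltas '[[[0, 0, 0, 0, 0, 0, 0.6], [0, 0, 0, 0, 0, 0, 0.8], [0, 0, 0, 0, 0, 0, 1], [0, 0, 0, 0, 0, 0, 1], [0, 0, 0, 0, 0, 0, 1], [0, 0, 0, 0, 0, -20, 1], [0, 0, 0, 0, 0, -60, 1], [0, 0, 0, 0, 0, -100, 1], [0, 0, 0, 0, 0, -140, 1], [0, 0, 0, 30, 0, -150, 1], [0, 0, 0, 70, 0, -150, 1], [0, 0, 0, 90, 0, -150, 1]]]'

```text
clock: 32.4
tcp_pos: [536.8, -13.2, 213.8]
ee_rot: [[-1.0, -0.002, -0.0], [-0.002, 1.0, -0.0], [0.0, -0.0, -1.0]]
force: [-0.4, 0.1, 0.5]
gripper_width: 1.0
gripper_force: 0.0
```

>>> move_arm --deltas '[[[0, 0, 0, 40, 0, 0, 1], [0, 0, 0, 60, 0, 0, 1], [0, 0, 0, 60, 0, 0, 1], [0, 0, 0, 60, 0, 0, 1], [0, 0, 0, 60, 0, 0, 1]]]'

```text
clock: 32.9
tcp_pos: [480.2, -13.7, 213.7]
ee_rot: [[-1.0, -0.002, 0.001], [-0.002, 1.0, -0.0], [-0.001, -0.0, -1.0]]
force: [-0.2, 0.9, -0.1]
gripper_width: 1.003
gripper_force: 0.0
```

```bash
python3 - <<'E'
from h import *
s=env.snapshot("top"); W=world(s); hsv=cv2.cvtColor(s["pixels"],cv2.COLOR_BGR2HSV); r=lambda x,y:np.hypot(W[...,0]-x,W[...,1]-y)
def c(n,m): p=W[m]; print(n,len(p),np.round(p.mean(0),1),cv2.minEnclosingCircle(p[:,:2].astype(np.float32)))
Z=W[...,2]
c("mill",(r(628,-13)<35)&(Z>92)&(Z<106)); c("tin",(r(605,95)<40)&(Z>70)&(Z<85)); c("yellow",(r(619,-137)<40)&(Z>115)&(Z<135))
for n,x,y,a,b in [("bluecup",591.5,-334.6,65,95),("bluetin",429,13.7,55,75),("white",429.3,-136.6,75,93)]: c(n,(r(x,y)<40)&(Z>a)&(Z<b))
cv2.imwrite("pics/end.png",cv2.resize(s["pixels"][100:240,100:400],None,fx=2.6,fy=2.6))
E
```

```text
mill 139 [629.5 -13.8 101.2] ((630.1035766601562, -14.328348159790039), 19.903287887573242)
tin 277 [605.6  94.9  77.1] ((606.506103515625, 94.5202865600586), 28.4899845123291)
yellow 113 [ 625.4 -139.6  124.8] ((620.278076171875, -137.25082397460938), 30.812267303466797)
bluecup 120 [ 594.1 -338.2   77.1] ((591.6076049804688, -333.6782531738281), 31.396728515625)
bluetin 271 [428.9  13.8  64. ] ((429.29229736328125, 13.576669692993164), 27.921361923217773)
white 123 [ 428.7 -137.4   87.9] ((429.1020812988281, -136.74754333496094), 19.92449378967285)
```

View pics/end.png

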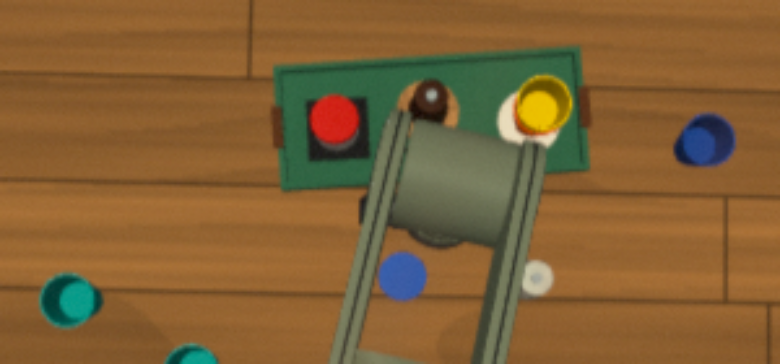

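The final view shows the tin on the black plate (335,125), the mill on the cork (430,103) and the nested cups on the saucer (540,107). All are within about 4 mm of centre at the right heights, and the look-alikes haven't moved. Handing in.

```bash
python3 -c "
from cell import env
print(env.finish_job())"
```

```text
the job is handed in; nothing more can be done
None
```

The job is handed in (no verdict was returned): the orange cup with the yellow cup nested in it is on the saucer, the red tin on the black plate and the dark mill on the cork, all measured within about 4 mm of centre, and the look-alikes were not moved.

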